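# Set and lock the suction of the dyeing table

## Robot

A 7-joint arm with a two-finger parallel gripper is mounted at the origin on the work surface. World frame = base frame: x ahead of the robot, y to its left, z up, the work surface at z = 0. Lengths are in m, angles in rad, forces in N, time in s.
With the tool pointing down it reaches from about 0.35 to 0.9 m from the base axis. Payload 8.1 kg.
Tool frame: the origin (TCP) lies midway between the tips of the shut fingers; the grasp point (between the pads) lies 19 mm behind it (arm.pinch_z is the distance from the TCP to the grasp point, in m); z points along the fingers, y is the line along which they close (so a half turn about z gives the same grasp; the last joint's range is limited). The gripper opens to 85 mm and grips with 20 to 120 N. Pads are 22 mm wide; open, the fingers measure 114 mm over their backs; the gripper's body (76 mm by 85 mm) begins 54 mm behind the grasp point. The pads swing forward as they close: fully open they stand 13 mm farther back than shut.
Start: joints at [1.165, 0.434, 0.025, 1.573, -0.012, 1.134, -0.075], TCP at [0.186, -0.597, 0.231] pointing down, gripper open.
Joint ranges: [-2.62, 2.62], [-0.44, 2.09], [-1.27, 1.32], [0.08, 2.57], [-1.32, 4.46], [0.12, 2], [-2.74, 2.74]. Speed limits (rad/s): [2.22, 2.22, 3.01, 3.01, 3.14, 3.14, 3.14].

## Interface

Orientations are given as a unit quaternion [x, y, z, w].
In Python, from cell import arm gives the robot as it stands.
- The arm moves only by the shell command python3 -m inch 'ROWS'. ROWS is JSON, a list of rows, each an object of numbers: "gripper": the closure, from -1 (fully open) to 1 (shut); "tx", "ty", "tz": the shift along the tool's x, y, z in units of 30 mm (1.0 is 30 mm); "ax", "ay", "az": the turn, a rotation vector about the tool's x, y, z in units of 5 degrees (1.0 is 5 degrees). A call has 1 to 5 rows; each row is the pose to reach, as a shift and turn from the pose commanded when the call began, along the tool's axes at that moment; what a row does not reach only later rows make up. A row lasts 1/10 s, in which the tool goes at most 50 mm and 8.59 degrees, less where a joint would pass 70% of its speed; a pose out of reach is approached as far as the arm can. A call with a gripper value outside its range is refused whole. The fingers move at their own pace and stop on an object; the grip force is fixed at half the most. Time passes only in rows, so rows that repeat a pose let the fingers close. It gives the time, the measured TCP pose, the force, the opening and the grip force at its end, in the units of the state.
- arm.read_state(): the state, without advancing time (a new reading comes with each control period).
- arm.grab_frame(name): name is "side" or "top"; returns the picture (384x512x3 uint8, red, green, blue); there is no depth.
- arm.camera_info(name): a dict with "fx", "fy", "cx", "cy" (pixels), "T" (4x4, takes a point from camera to world coordinates). Camera axes: x right, y up, looking along -z (the intrinsics and any distortion apply to the point x, -y, -z); pixel columns grow to the right and rows downward; lengths in m; the calibration is good to about 2 mm. A picture is of the moment at which its call begins. camera_info takes no time and is no camera call.
- arm.sign_off(): hands the job in; it is judged then, once.
Trained networks look in the newest picture that a camera, given by its name, has taken for a name from the list of things; names that differ only in an ending like _2 or _b are one class to them, and where a whole thing is asked for, a point or a joint stands for the part that bears it (a point fixed in the world has none). Each returns a list of dicts, best first, with "conf" (0 to 1); they miss things now and then, are a little off and sometimes report something else, mostly with a low value. They report only what shows in the picture. A call takes as long as a camera call.
- arm.masks_of(camera, target): "region" (384x512 bool, what is visible of it) and "extent" ([centre column, centre row, width, height] in pixels, round what is visible of it).
- arm.tip_of(camera, target): "xy" ([column, row] in pixels: a listed point, or the origin of a listed thing).
The state is a dict: "time": time; "joint_positions": joint angles; "dq": joint speeds; "joint_torque": joint torques, N m; "tool_pos": TCP position; "eef_rot": TCP orientation; "ft_force": force on the tool from outside, world axes, zero at the start; "moment": the same for the moment, N m; "finger_gap": finger opening in m; "finger_force": force on a finger pad.
Only numpy, scipy, OpenCV 4.12 (cv2) and the standard library are available. Lean on these libraries where they do the work, as an engineer would, in place of code of your own. Each camera call takes 0.05 s, during which the arm holds its last target. There are 200 camera calls.

## Task

The suction of the dyeing table is set too low. Loosen the lock ring of the vacuum regulator by its red-tipped lever, turn the brass tee handle until the gauge needle stands in the green band, then turn the lock ring fully tight again with the needle still in the band. Leave the dye cans and hand tools around it standing and lying where they are.

Things in the scene. Friction and masses are not known exactly. Their poses are not given: they have to be found in the camera images.
- regulator: Vacuum regulator station bolted to the table: steel base plate 130 x 290 x 12 mm with a green regulator (flange 112 mm across, top 104 mm up) carrying lock ring and tee handle on its vertical axis, and a dial gauge facing up, 155 mm from that axis along +y. Origin: on the table under the regulator's axis; z up. Apart from the tee nothing on it is higher than 161 mm.
- lock_ring (a joint): Angle (rad) of the lock ring, a steel ring 72 mm across about the regulator's axis, 104 to 121 mm up, with one lever. 0 = fully tight (solid stop); grows counter-clockwise seen from above (loosening) to 1.5. Starts tight. The tee is jammed below 0.35, free above 0.45. Lever needs about 4 N at its end, about 6 N near tight; stays where left. Fully tight: pushed clockwise until solid, below 0.12.
- lever_tip (a point): Centre of the red ball (22 mm) ending the lock ring's lever, 92 mm from the regulator's axis, 149 mm above the table. The lever is a steel rod 12 mm thick, its centre line 113 mm up at 30 mm from the axis, 123 mm up at 58 mm, 143 mm up at 84 mm. Closed fingers can push it sideways.
- axis_top (a point): Point on the regulator's vertical axis at the height of the tee's bar (172 mm above the table); x and y axes as regulator.
- tee (a joint): Angle (rad) of the adjusting screw's tee handle about the regulator's axis, 0 to 5.4, growing clockwise seen from above, which raises the suction: the needle turns clockwise 0.75 rad per rad of the tee. With the lock ring loose the bar needs about 3 N pushed sideways 45 mm from the axis, and stays where it is left.
- tee_end (a point): Centre of the black ball (19 mm) at one end of the tee's bar, 55 mm from the axis; the other end is alike. The bar is brass, 13 mm thick, 110 mm long plus balls, level, centre line 172 mm above the table; brass hub 28 mm across, top at 185 mm. Free space below the bar down to the lever and ring.
- dial_centre (a point): Centre of the gauge's dial, 98 mm above the table; the gauge is 104 mm across with a steel rim and glass, its top 103 mm above the table.
- needle_tip (a point): Tip of the black gauge needle, 39 mm from the dial's centre, under the glass. Clockwise seen from above is more suction. It starts below (counter-clockwise of) the band.
- band_mid (a point): Middle of the green band on the dial, 39 mm from the dial's centre; the band is 10 mm long along the scale (plus and minus 5 mm from this point) and does not move.
- can_blue: Galvanised dye can, 92 mm across, 100 mm high, with half lid; spout and handle reach up to 56 mm beyond it and 106 mm up; origin under its centre. A bystander beyond the regulator.
- can_teal: Galvanised dye can, 84 mm across, 92 mm high; origin under its centre. A bystander.
- can_plum: Galvanised dye can, 72 mm across, 80 mm high; origin under its centre. A bystander.
- brush: Flat dye brush lying on the table, 170 x 75 x 14 mm; origin under it. A bystander on the robot's side of the gauge.
- squeegee: Wooden squeegee lying on the table, 200 mm long, 26 mm high; origin under it. A bystander.
- paste_knife: Paste knife lying on the table, 205 mm long, 14 mm high; origin under it. A bystander.

How it is judged:
By the outcome, as a careful person would: the job done as asked, in the order asked, and still so for the second after the job is handed in, with the robot touching nothing.
It also fails if it takes over 54 s, if anything falls off the work surface, if the arm or the gripper's body presses on something with over 40 N, if the wrist force passes 120 N, or if a joint passes its speed limit or range.

## Working session

There is one attempt and no reset: what is moved stays moved. The work goes in short steps, Python scripts to look and compute and a shell command to move; the robot and the scene stay as the last step left them, time stands still between calls to the robot, and variables do not carry over. Pictures are saved under pics/ and viewed, at most 10 in all, crops included, and the job is handed in when it is done.

```bash
mkdir -p pics; ls; cat > h.py <<'E'
from cell import arm
import numpy as np, cv2
from scipy.spatial.transform import Rotation as R
def ray(c,px):
    i=arm.camera_info(c);T=np.array(i["T"])
    d=np.array([(px[0]-i["cx"])/i["fx"],-(px[1]-i["cy"])/i["fy"],-1.])
    return T[:3,3],T[:3,:3]@d
def atz(c,px,z):
    o,d=ray(c,px);return o+d*(z-o[2])/d[2]
def tri(pa,pb):
    (o1,d1),(o2,d2)=ray("side",pa),ray("top",pb)
    s=np.linalg.lstsq(np.c_[d1,-d2],o2-o1,rcond=None)[0]
    a,b=o1+s[0]*d1,o2+s[1]*d2
    return (a+b)/2,np.linalg.norm(a-b)
def save(c,n):
    cv2.imwrite(f"pics/{n}.png",cv2.cvtColor(arm.grab_frame(c),cv2.COLOR_RGB2BGR))
E
python3 - <<'E'
from h import *
np.set_printoptions(precision=4,suppress=True)
print({k:v for k,v in arm.camera_info("side").items()}); print(arm.camera_info("top"))
a=arm.grab_frame("side");b=arm.grab_frame("top")
cv2.imwrite("pics/s0.png",a[:,:,::-1]);cv2.imwrite("pics/t0.png",b[:,:,::-1])
for n in ["regulator","lever_tip","axis_top","tee_end","dial_centre","needle_tip","band_mid","can_blue","can_teal","can_plum"]:
    s=arm.tip_of("side",n);t=arm.tip_of("top",n)
    print(n,[(np.round(q["xy"],1),round(q["conf"],2)) for q in s[:2]],[(np.round(q["xy"],1),round(q["conf"],2)) for q in t[:2]])
    if s and t: print("   ",*tri(s[0]["xy"],t[0]["xy"]))
s=arm.read_state();print(s["time"],s["tool_pos"],s["eef_rot"],R.from_quat(s["eef_rot"]).as_matrix())
E
```

```text
pics
{'fx': 407.04952924996496, 'fy': 407.04952924996496, 'cx': 253.4162389581857, 'cy': 188.43776525942866, 'T': array([[-0.8935,  0.3031, -0.3312,  0.1357],
       [-0.4489, -0.6207,  0.6428,  0.7705],
       [-0.0107,  0.7231,  0.6907,  0.9253],
       [ 0.    ,  0.    ,  0.    ,  1.    ]])}
{'fx': 431.22793817923986, 'fy': 431.22793817923986, 'cx': 251.35937645729575, 'cy': 183.84668846712339, 'T': array([[-0.0024,  0.9928, -0.1197,  0.4113],
       [-1.    , -0.0034, -0.0079, -0.0133],
       [-0.0083,  0.1196,  0.9928,  1.1963],
       [ 0.    ,  0.    ,  0.    ,  1.    ]])}
regulator [(array([232.1, 215.8]), 0.89), (array([184.7, 247.3]), 0.38)] [(array([236.2, 175.2]), 0.97)]
    [ 0.5841  0.0402 -0.0075] 0.006418114362910465
lever_tip [(array([263.5, 180.2]), 0.9)] [(array([249.2, 197.1]), 0.68)]
    [ 0.5031 -0.0004  0.1424] 0.00526780944067353
axis_top [(array([233.2, 177. ]), 0.96), (array([184.3, 246.1]), 0.6)] [(array([231.1, 165.2]), 0.69)]
    [0.5783 0.0427 0.1603] 0.007896189611267186
tee_end [(array([212.4, 168.1]), 0.62)] [(array([230.3, 142. ]), 0.71)]
    [0.637
[... 234 characters left out ...]
 (array([235.4, 247. ]), 0.62)] [(array([167.1, 204.9]), 0.57)]
    [0.542  0.245  0.0878] 0.11887095511983381
band_mid [] [(array([164.2, 190.9]), 0.38)]
can_blue [(array([184.3, 247.4]), 0.69)] [(array([176.9, 148.4]), 0.65)]
    [ 0.6573  0.2077 -0.0127] 0.005272762859827952
can_teal [(array([163.2, 319.5]), 0.76)] [(array([ 99.4, 178.2]), 0.89)]
    [ 0.5726  0.424  -0.0047] 0.002174362144629973
can_plum [(array([294. , 134.5]), 0.87)] [(array([405. , 174.8]), 0.62), (array([163.5, 191.2]), 0.37)]
    [ 0.5796 -0.4366 -0.0094] 0.0024680447041572117
1.1 [ 0.1863 -0.5966  0.2313] [0.9886 0.1507 0.     0.    ] [[ 0.9545  0.2981  0.    ]
 [ 0.2981 -0.9545 -0.0001]
 [ 0.      0.0001 -1.    ]]
```

```bash
python3 - <<'E'
import cv2,numpy as np
a=cv2.imread("pics/s0.png");b=cv2.imread("pics/t0.png")
cv2.imwrite("pics/s1.png",cv2.resize(a[130:300,140:340],(800,680))[:600])
cv2.imwrite("pics/t1.png",cv2.resize(b[120:240,130:290],(800,600),interpolation=cv2.INTER_CUBIC))
E
```

```text
(no output)
```

View pics/t1.png

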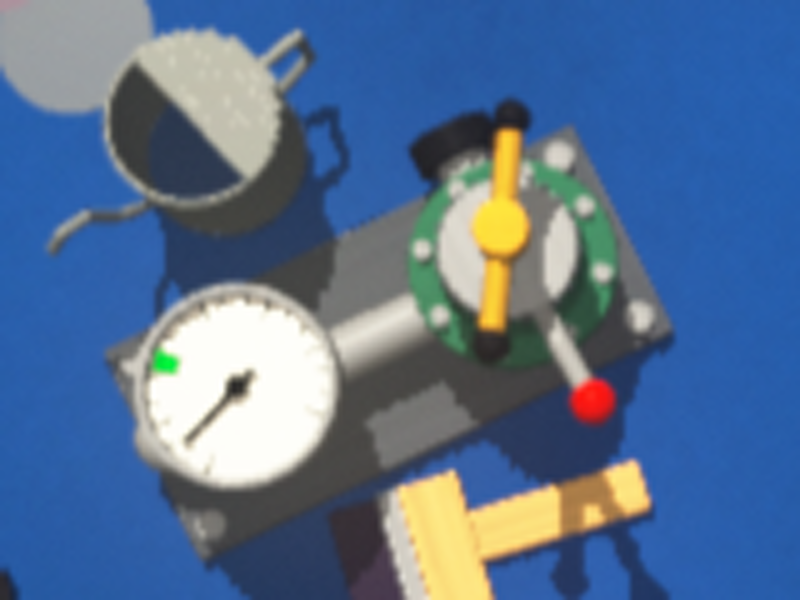

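View pics/t0.png

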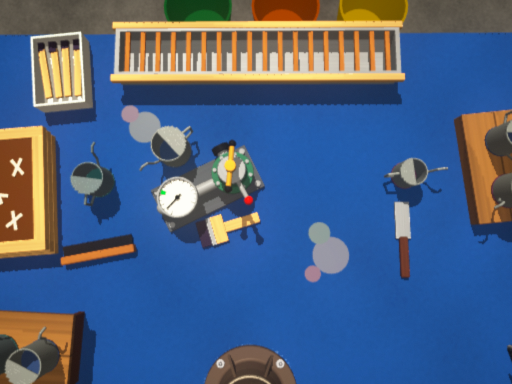

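View pics/s1.png

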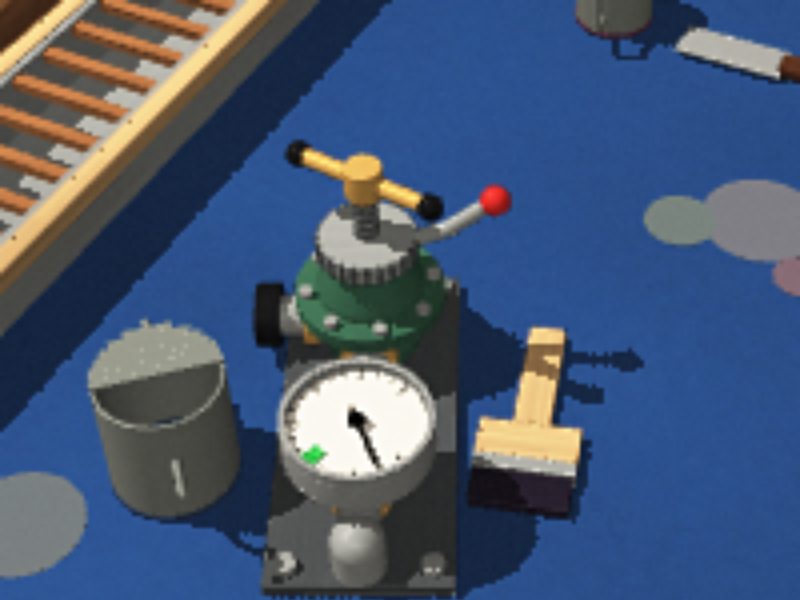

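Top view: hub at full-frame (230,165), red ball (248.6,200), tee balls (232,143)/(228,189), dial centre (177.4,197.2), needle tip (167.4,208.8), band (163.2,192.4). Side view: bar centre (230.8,176.3), red ball (263.8,180.3), tee balls (214.3,168.3)/(247.5,181.8), dial centre (229.3,234.5), needle tip about (235,247), and band (218.5,244).

```bash
python3 - <<'E'
from h import *
np.set_printoptions(precision=4,suppress=True)
P=dict(hub=((230.8,176.3),(230,165.4)),red=((263.8,180.3),(248.6,200)),tA=((214.3,168.3),(232.2,143)),tB=((247.5,181.8),(228.2,188.8)),dial=((229.3,234.5),(177.4,197.2)),needle=((234.9,247),(167.4,208.8)),band=((218.6,243.7),(163.2,192.4)))
for k,(a,b) in P.items(): print(k,*tri(a,b))
z=.172;A=atz("top",(232.2,143),z);B=atz("top",(228.2,188.8),z);C=(A+B)/2
L=atz("top",(248.6,200),.149);D,N,G=[atz("top",p,.098) for p in((177.4,197.2),(167.4,208.8),(163.2,192.4))]
ang=lambda v:np.degrees(np.arctan2(v[1],v[0]))
print("axis",C,np.linalg.norm(A-B),"tee",ang(A-B),"lever",L,ang(L-C),np.hypot(*(L-C)[:2]))
print("dial",D,np.linalg.norm(D[:2]-C[:2]),ang(D-C),"needle",ang(N-D),np.linalg.norm(N-D),"band",ang(G-D),np.linalg.norm(G-D))
E
```

```text
hub [0.5802 0.0463 0.1644] 0.0015068752682543202
red [0.4982 0.0019 0.1455] 4.264756325564303e-05
tA [0.6353 0.0412 0.169 ] 0.00025522185622642464
tB [0.5238 0.0506 0.1697] 0.0011350626064845326
dial [0.5103 0.1851 0.0979] 0.0008103562289959167
needle [0.4804 0.211  0.0918] 0.0005458406141481129
band [0.5224 0.2221 0.0946] 0.0006976508870164962
axis [0.5788 0.0457 0.172 ] 0.11188471899840229 tee -4.738796411166072 lever [0.4979 0.0019 0.149 ] -151.57061968018945 0.09193105222395449
dial [0.5099 0.1849 0.098 ] 0.15531799497276252 116.32274443338864 needle 139.8202661013791 0.03877397671634553 band 71.23116133832367 0.038740426619872786
```

```bash
cat >> h.py <<'E'
C=np.array([0.579,0.0458])
def to(x,y,z,rot=0.):
    """units for tx,ty,tz,az to reach world x,y,z, rot = CCW-from-above turn deg"""
    s=arm.read_state();M=R.from_quat(s["eef_rot"])
    return np.round(np.r_[M.inv().apply(np.array([x,y,z])-s["tool_pos"])/.03,-rot/5],2)
def pol(r,deg,off=0.):
    """point r from axis at deg, shifted off clockwise"""
    a=np.radians(deg);return C+r*np.array([np.cos(a),np.sin(a)])+off*np.array([np.sin(a),-np.cos(a)])
E
python3 -m inch '[{"gripper":1,"tx":1.05,"ty":-1.15},{"gripper":1,"tx":2.1,"ty":-2.3},{"gripper":1,"tx":3.15,"ty":-3.45},{"gripper":1,"tx":4.2,"ty":-4.6},{"gripper":1,"tx":5.25,"ty":-5.75}]'
python3 -m inch '[{"gripper":1,"tx":1.05,"ty":-1.15},{"gripper":1,"tx":2.1,"ty":-2.3},{"gripper":1,"tx":3.15,"ty":-3.45},{"gripper":1,"tx":4.2,"ty":-4.6},{"gripper":1,"tx":5.25,"ty":-5.75}]'
python3 -m inch '[{"gripper":1,"tx":1.05,"ty":-1.15},{"gripper":1,"tx":2.1,"ty":-2.3},{"gripper":1,"tx":3.15,"ty":-3.45},{"gripper":1,"tx":4.2,"ty":-4.6},{"gripper":1,"tx":5.25,"ty":-5.75}]'
python3 -c "
from h import *
print(arm.read_state(),to(*pol(.09,208.4,.04),.135))"
```

```text
{'time': 1.1, 'joint_positions': array([ 1.16542852,  0.43448225,  0.02501605,  1.57317026, -0.0116301 ,
        1.13399416, -0.07510255]), 'dq': array([-7.05890499e-04, -2.51872819e-03, -1.05679153e-03,  5.14492300e-04,
        1.61535270e-05,  2.05781933e-03,  4.39823319e-04]), 'joint_torque': array([ 7.17830335e-05, -6.70286465e+01,  1.02325939e+00, -3.16555631e+01,
        1.53194490e-02,  2.83813599e-03, -5.75718673e-06]), 'tool_pos': array([ 0.18633822, -0.59660953,  0.23134558]), 'eef_rot': array([9.88571948e-01, 1.50749798e-01, 1.47212321e-05, 4.34736549e-05]), 'ft_force': array([ 0.13987133, -0.44150181, -0.0360825 ]), 'moment': array([ 0.0801246 , -0.02220727,  0.04063408]), 'finger_force': 0.0, 'finger_gap': 0.08596962189174699} [ 15.68 -17.27   3.21  -0.  ]invalid input at $[0]: expected keys gripper, tx, ty, tz, ax, ay, az
invalid input at $[0]: expected keys gripper, tx, ty, tz, ax, ay, az
invalid input at $[0]: expected keys gripper, tx, ty, tz, ax, ay, az
```

```bash

python3 -m inch '[{"gripper":1,"tx":1.05,"ty":-1.15,"tz":0,"ax":0,"ay":0,"az":0},{"gripper":1,"tx":2.1,"ty":-2.3,"tz":0,"ax":0,"ay":0,"az":0},{"gripper":1,"tx":3.15,"ty":-3.45,"tz":0,"ax":0,"ay":0,"az":0},{"gripper":1,"tx":4.2,"ty":-4.6,"tz":0,"ax":0,"ay":0,"az":0},{"gripper":1,"tx":5.25,"ty":-5.75,"tz":0,"ax":0,"ay":0,"az":0}]'
python3 -m inch '[{"gripper":1,"tx":1.05,"ty":-1.15,"tz":0,"ax":0,"ay":0,"az":0},{"gripper":1,"tx":2.1,"ty":-2.3,"tz":0,"ax":0,"ay":0,"az":0},{"gripper":1,"tx":3.15,"ty":-3.45,"tz":0,"ax":0,"ay":0,"az":0},{"gripper":1,"tx":4.2,"ty":-4.6,"tz":0,"ax":0,"ay":0,"az":0},{"gripper":1,"tx":5.25,"ty":-5.75,"tz":0,"ax":0,"ay":0,"az":0}]'
python3 -c "
from h import *
print(to(*pol(.09,208.4,.04),.23))"
```

```text
time: 1.6
tool_pos: [0.2858, -0.3833, 0.2315]
eef_rot: [0.989, 0.151, 0.0, 0.0]
ft_force: [0.1, 0.5, 0.3]
finger_gap: 0.0122
finger_force: 0.0
time: 2.1
tool_pos: [0.3847, -0.1717, 0.2317]
eef_rot: [0.989, 0.151, 0.0, 0.0]
ft_force: [1.1, -0.8, 0.6]
finger_gap: -0.0001
finger_force: 0.0
[ 5.14 -5.72  0.06 -0.  ]
```

```bash

python3 -m inch '[{"gripper":1,"tx":1.05,"ty":-1.15,"tz":0,"ax":0,"ay":0,"az":0},{"gripper":1,"tx":2.1,"ty":-2.3,"tz":0,"ax":0,"ay":0,"az":0},{"gripper":1,"tx":3.15,"ty":-3.45,"tz":0,"ax":0,"ay":0,"az":0},{"gripper":1,"tx":4.2,"ty":-4.6,"tz":0,"ax":0,"ay":0,"az":0},{"gripper":1,"tx":5.14,"ty":-5.7,"tz":0,"ax":0,"ay":0,"az":0}]'
python3 -m inch '[{"gripper":1,"tx":0,"ty":0,"tz":0,"ax":0,"ay":0,"az":0},{"gripper":1,"tx":0,"ty":0,"tz":0.3,"ax":0,"ay":0,"az":0}]'
python3 -c "
from h import *
print(to(*pol(.09,208.4,.04),.135)); save('top','t2');save('side','s2')
a=cv2.imread('pics/s2.png')[100:300,120:320];b=cv2.imread('pics/t2.png')[100:250,140:290]
cv2.imwrite('pics/m2.png',np.hstack([cv2.resize(a,(400,400)),cv2.resize(b,(400,400))]))"
```

```text
time: 2.6
tool_pos: [0.4812, 0.0379, 0.2316]
eef_rot: [0.989, 0.151, 0.001, 0.0]
ft_force: [0.9, 0.5, -0.6]
finger_gap: -0.0006
finger_force: 0.0
time: 2.8
tool_pos: [0.4812, 0.0369, 0.2228]
eef_rot: [0.988, 0.152, 0.001, -0.0]
ft_force: [-0.2, -0.4, -0.9]
finger_gap: 0.0001
finger_force: 0.0
[-0.   -0.04  2.93 -0.  ]
```

View pics/m2.png

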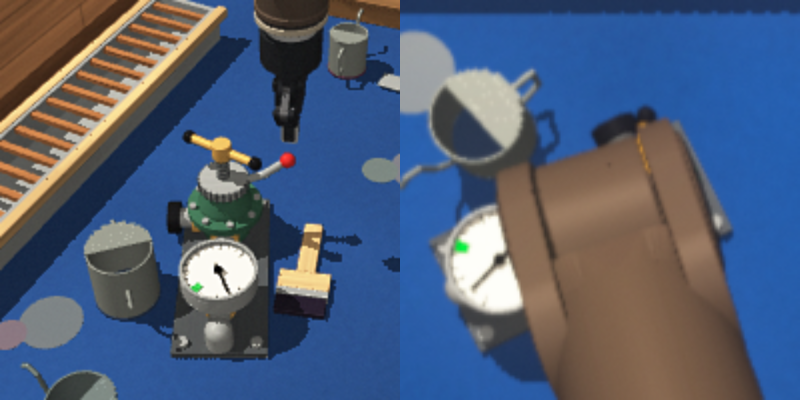

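Side view shows slim closed fingers just in front of and above the red ball, with clear space to lower. Next: lower, then work out the push arc.

```bash

python3 -m inch '[{"gripper":1,"tx":0,"ty":0,"tz":1.3,"ax":0,"ay":0,"az":0},{"gripper":1,"tx":0,"ty":0,"tz":2.5,"ax":0,"ay":0,"az":0},{"gripper":1,"tx":0,"ty":0,"tz":2.93,"ax":0,"ay":0,"az":0},{"gripper":1,"tx":0,"ty":0,"tz":2.93,"ax":0,"ay":0,"az":0}]'
python3 -c "
from h import *
for i,p in enumerate([208,214,220,226,232,238,244,250,256]): print(p,to(*pol(.088,p,.026),.135,max(0,(p-214))))"
```

```text
time: 3.3
tool_pos: [0.4784, 0.0338, 0.1324]
eef_rot: [0.989, 0.15, -0.002, 0.0]
ft_force: [-0.6, 0.1, 0.1]
finger_gap: 0.0001
finger_force: 0.0
208 [ 0.28  0.31 -0.09  0.  ]
214 [ 0.26  0.63 -0.09  0.  ]
220 [ 0.28  0.95 -0.09 -1.2 ]
226 [ 0.33  1.26 -0.09 -2.4 ]
232 [ 0.42  1.57 -0.09 -3.6 ]
238 [ 0.53  1.87 -0.09 -4.8 ]
244 [ 0.68  2.16 -0.09 -6.  ]
250 [ 0.86  2.42 -0.09 -7.2 ]
256 [ 1.06  2.67 -0.09 -8.4 ]
```

```bash

python3 -m inch '[{"gripper":1,"tx":0.28,"ty":0.31,"tz":-0.05,"ax":0,"ay":0,"az":0},{"gripper":1,"tx":0.26,"ty":0.63,"tz":-0.05,"ax":0,"ay":0,"az":0},{"gripper":1,"tx":0.28,"ty":0.95,"tz":-0.05,"ax":0,"ay":0,"az":-1.2},{"gripper":1,"tx":0.33,"ty":1.26,"tz":-0.05,"ax":0,"ay":0,"az":-2.4},{"gripper":1,"tx":0.42,"ty":1.57,"tz":-0.05,"ax":0,"ay":0,"az":-3.6}]'
python3 -c "
from h import *
for i,p in enumerate([232,238,244,250,256,262]): print(p,to(*pol(.088,p,.026),.135,p-232))"
```

```text
time: 3.8
tool_pos: [0.5079, -0.0056, 0.1374]
eef_rot: [0.952, 0.306, 0.002, 0.0]
ft_force: [-0.2, 5.0, 1.1]
finger_gap: 0.0
finger_force: 2.1
232 [-0.13 -0.02  0.08  0.  ]
238 [-0.12  0.3   0.08 -1.2 ]
244 [-0.07  0.62  0.08 -2.4 ]
250 [ 0.02  0.93  0.08 -3.6 ]
256 [ 0.13  1.23  0.08 -4.8 ]
262 [ 0.28  1.51  0.08 -6.  ]
```

```bash

python3 -m inch '[{"gripper":1,"tx":-0.05,"ty":0.3,"tz":0.05,"ax":0,"ay":0,"az":-1.2},{"gripper":1,"tx":-0.03,"ty":0.62,"tz":0.05,"ax":0,"ay":0,"az":-2.4},{"gripper":1,"tx":0.04,"ty":0.93,"tz":0.05,"ax":0,"ay":0,"az":-3.6},{"gripper":1,"tx":0.13,"ty":1.23,"tz":0.05,"ax":0,"ay":0,"az":-4.8},{"gripper":1,"tx":0.13,"ty":1.23,"tz":0.05,"ax":0,"ay":0,"az":-4.8}]'
python3 - <<'E'
from h import *
save('side','s3')
for q in arm.tip_of('side','lever_tip')[:2]:
    p=atz('side',q['xy'],.149);d=p[:2]-C;print(q,p,np.degrees(np.arctan2(d[1],d[0])),np.hypot(*d))
E
```

```text
time: 4.3
tool_pos: [0.5324, -0.035, 0.1353]
eef_rot: [0.869, 0.495, 0.001, 0.001]
ft_force: [-1.0, -0.2, -0.2]
finger_gap: 0.0004
finger_force: 0.0
{'xy': [251.9, 164.5], 'conf': 0.74} [ 0.55772047 -0.0412204   0.149     ] -103.74115910502321 0.08958442300091188
```

```bash

python3 - <<'E'
from h import *
print(to(*pol(.09,235),.155,0))
for r in (.07,.045): print(to(*pol(r,175.3,-.035),.155,26))
for p in (175,165,155,145): print(p,to(*pol(.045,p,-.0175),.155,26+p-175))
E
```

```text
[ 0.11 -0.23 -0.67  0.  ]
[ 1.03 -1.59 -0.67 -5.2 ]
[ 1.4  -0.84 -0.67 -5.2 ]
175 [ 1.93 -1.11 -0.67 -5.2 ]
165 [ 2.13 -1.29 -0.67 -3.2 ]
155 [ 2.37 -1.44 -0.67 -1.2 ]
145 [ 2.63 -1.55 -0.67  0.8 ]
```

```bash

python3 -m inch '[{"gripper":1,"tx":0.1,"ty":-0.4,"tz":-0.67,"ax":0,"ay":0,"az":0},{"gripper":1,"tx":0.6,"ty":-1.2,"tz":-0.67,"ax":0,"ay":0,"az":-1.7},{"gripper":1,"tx":1.0,"ty":-1.5,"tz":-0.67,"ax":0,"ay":0,"az":-3.4},{"gripper":1,"tx":1.4,"ty":-0.85,"tz":-0.67,"ax":0,"ay":0,"az":-5},{"gripper":1,"tx":1.4,"ty":-0.85,"tz":-0.67,"ax":0,"ay":0,"az":-5.2}]'
python3 - <<'E'
from h import *
for p in (175,167,159,151,143,135): print(p,to(*pol(.045,p,-.0175),.155,p-175))
E
```

```text
time: 4.9
tool_pos: [0.5326, 0.016, 0.1553]
eef_rot: [0.735, 0.678, 0.001, 0.001]
ft_force: [-0.5, -0.1, 0.4]
finger_gap: -0.0002
finger_force: 0.0
175 [ 0.54 -0.04  0.01  0.  ]
167 [ 0.76 -0.11  0.01  1.6 ]
159 [ 0.98 -0.14  0.01  3.2 ]
151 [ 1.2  -0.14  0.01  4.8 ]
143 [ 1.43 -0.12  0.01  6.4 ]
135 [ 1.64 -0.06  0.01  8.  ]
```

```bash

python3 -m inch '[{"gripper":1,"tx":0.54,"ty":-0.04,"tz":0,"ax":0,"ay":0,"az":0},{"gripper":1,"tx":0.76,"ty":-0.11,"tz":0,"ax":0,"ay":0,"az":1.6},{"gripper":1,"tx":0.98,"ty":-0.14,"tz":0,"ax":0,"ay":0,"az":3.2},{"gripper":1,"tx":1.2,"ty":-0.14,"tz":0,"ax":0,"ay":0,"az":4.8},{"gripper":1,"tx":1.43,"ty":-0.12,"tz":0,"ax":0,"ay":0,"az":6.4}]'
python3 - <<'E'
from h import *
for p in (143,135,127,119,111,103,95): print(p,to(*pol(.045,p,-.0175),.155,p-143))
E
```

```text
time: 5.4
tool_pos: [0.5292, 0.0578, 0.1545]
eef_rot: [0.896, 0.444, -0.001, 0.0]
ft_force: [-2.8, -2.0, -0.6]
finger_gap: 0.0003
finger_force: 1.4
143 [ 0.1   0.06 -0.02  0.  ]
135 [ 0.31 -0.   -0.02  1.6 ]
127 [ 0.53 -0.04 -0.02  3.2 ]
119 [ 0.76 -0.05 -0.02  4.8 ]
111 [ 0.98 -0.02 -0.02  6.4 ]
103 [ 1.2   0.04 -0.02  8.  ]
95 [ 1.4   0.12 -0.02  9.6 ]
```

```bash

python3 -m inch '[{"gripper":1,"tx":0.21,"ty":-0.05,"tz":0,"ax":0,"ay":0,"az":1.6},{"gripper":1,"tx":0.43,"ty":-0.09,"tz":0,"ax":0,"ay":0,"az":3.2},{"gripper":1,"tx":0.66,"ty":-0.1,"tz":0,"ax":0,"ay":0,"az":4.8},{"gripper":1,"tx":0.88,"ty":-0.07,"tz":0,"ax":0,"ay":0,"az":6.4},{"gripper":1,"tx":0.95,"ty":-0.05,"tz":0,"ax":0,"ay":0,"az":7}]'
cat >> h.py <<'E'
def look(n):
    s=arm.grab_frame('side');t=arm.grab_frame('top')
    cv2.imwrite(f'pics/{n}.png',np.hstack([cv2.resize(s[130:280,180:280],(400,600),interpolation=cv2.INTER_CUBIC),cv2.resize(t[160:235,145:195],(400,600),interpolation=cv2.INTER_CUBIC)])[:,:,::-1])
def needle():
    """needle deg past band middle (+ = clockwise), from dark pixels on rings of the dial in the side view"""
    D=np.array([.5101,.185,.098]);i=arm.camera_info('side');T=np.linalg.inv(np.array(i['T']))
    g=arm.grab_frame('side').astype(np.float32)
    a=np.radians(np.arange(0,360,.5));r=np.arange(.014,.030,.001)
    X=np.stack([D[0]+np.outer(r,np.cos(a)),D[1]+np.outer(r,np.sin(a)),np.full((len(r),len(a)),.098)],-1)@T[:3,:3].T+T[:3,3]
    u=(i['cx']-i['fx']*X[...,0]/X[...,2]).astype(np.float32);v=(i['cy']+i['fy']*X[...,1]/X[...,2]).astype(np.float32)
    f=cv2.remap(g,u,v,cv2.INTER_LINEAR).sum(-1).mean(0);w=np.clip(np.median(f)-f-.4*(np.median(f)-f.min()),0,None)
    z=(w*np.exp(1j*a)).sum();th=np.degrees(np.angle(z));return 71.2-th,abs(z)/w.sum()
E
python3 - <<'E'
from h import *
print(needle());look('m3')
print([(q['xy'],q['conf']) for q in arm.tip_of('side','needle_tip')])
for p in (109,107,103,99,95,91,87): print(p,to(*pol(.045,p,-.0175),.155,p-109))
E
```

```text
time: 5.9
tool_pos: [0.5453, 0.0827, 0.1546]
eef_rot: [0.988, 0.155, -0.001, 0.0]
ft_force: [-3.1, 0.2, 0.2]
finger_gap: -0.0001
finger_force: 1.1
(np.float64(-14.885329375510054), np.float64(0.9975536595633172))
[([221.3, 243.7], 0.47)]
109 [ 0.07  0.01 -0.01  0.  ]
107 [ 0.12 -0.01 -0.01  0.4 ]
103 [ 0.23 -0.04 -0.01  1.2 ]
99 [ 0.33 -0.07 -0.01  2.  ]
95 [ 0.45 -0.09 -0.01  2.8 ]
91 [ 0.56 -0.1  -0.01  3.6 ]
87 [ 0.67 -0.11 -0.01  4.4 ]
```

View pics/m3.png

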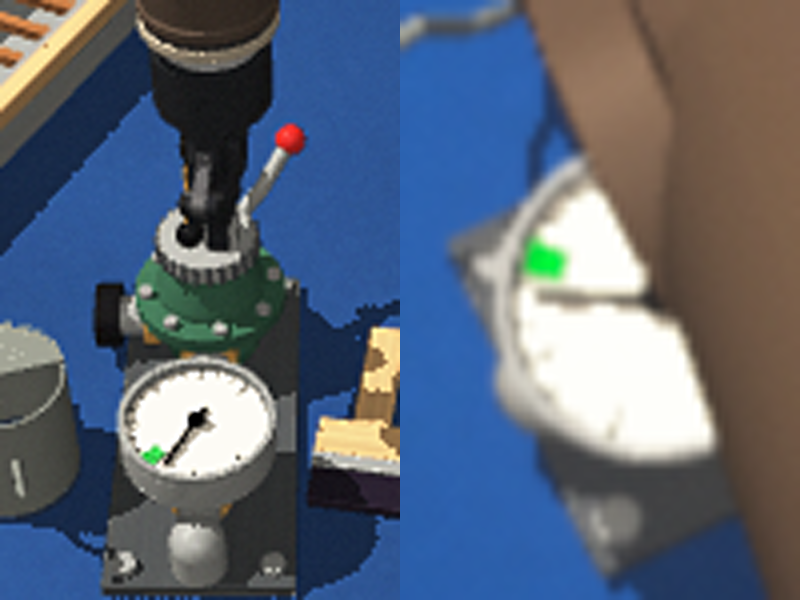

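Side half: needle tip (167,463) stands just counter-clockwise of the band (153,455); estimator says 15° short, so about 20° more of the tee.

```bash

python3 -m inch '[{"gripper":1,"tx":0.16,"ty":-0.04,"tz":0,"ax":0,"ay":0,"az":1.2},{"gripper":1,"tx":0.3,"ty":-0.08,"tz":0,"ax":0,"ay":0,"az":2.2},{"gripper":1,"tx":0.44,"ty":-0.1,"tz":0,"ax":0,"ay":0,"az":3.2},{"gripper":1,"tx":0.44,"ty":-0.1,"tz":0,"ax":0,"ay":0,"az":3.2}]'
python3 - <<'E'
from h import *
print(needle())
E
```

```text
time: 6.5
tool_pos: [0.5578, 0.0894, 0.1545]
eef_rot: [1.0, 0.02, 0.0, 0.0]
ft_force: [-0.8, -0.4, 0.6]
finger_gap: 0.0001
finger_force: 0.5
(np.float64(-3.0970533816586254), np.float64(0.9978334285311304))
```

```bash

python3 -m inch '[{"gripper":1,"tx":0.1,"ty":0,"tz":0,"ax":0,"ay":0,"az":0.4},{"gripper":1,"tx":0.1,"ty":0,"tz":0,"ax":0,"ay":0,"az":0.4}]'
python3 - <<'E'
from h import *
print(needle())
for g in ((.545,.03),(.50,.0)): print(to(*g,.155,0))
print(to(*pol(.12,256.3,-.045),.22,0))
E
```

```text
time: 6.75
tool_pos: [0.5608, 0.0896, 0.1545]
eef_rot: [1.0, 0.003, -0.0, 0.0]
ft_force: [-0.9, -0.1, -0.3]
finger_gap: -0.0003
finger_force: 0.9
(np.float64(-0.18073125889360142), np.float64(0.9975701765405596))
[-0.54  1.98 -0.02  0.  ]
[-2.04  2.97 -0.02  0.  ]
[ 1.08  5.71 -2.18  0.  ]
```

```bash

python3 -m inch '[{"gripper":1,"tx":-0.7,"ty":0,"tz":0,"ax":0,"ay":0,"az":0},{"gripper":1,"tx":-0.9,"ty":0,"tz":-1.2,"ax":0,"ay":0,"az":-1.5},{"gripper":1,"tx":-0.9,"ty":0.3,"tz":-2.3,"ax":0,"ay":0,"az":-3},{"gripper":1,"tx":-0.2,"ty":1.5,"tz":-2.3,"ax":0,"ay":0,"az":-4.6},{"gripper":1,"tx":0.6,"ty":2.8,"tz":-2.3,"ax":0,"ay":0,"az":-6.2}]'
python3 - <<'E'
from h import *
s=arm.read_state();x=R.from_quat(s['eef_rot']).as_matrix()[:,0];yaw=np.degrees(np.arctan2(x[1],x[0]));print(yaw,s['joint_positions'],needle())
print(to(*pol(.095,256.3,-.05),.223,76-yaw),to(*pol(.095,256.3,-.05),.135,76-yaw))
E
```

```text
time: 7.3
tool_pos: [0.5806, 0.0065, 0.2257]
eef_rot: [0.961, 0.275, 0.002, 0.0]
ft_force: [0.1, 0.2, -0.8]
finger_gap: 0.0002
finger_force: 0.0
31.923354701460976 [ 0.20467454  0.40363445 -0.42558975  1.66854586  0.18297527  1.10421768
 -1.28621311] (np.float64(-0.28164134295242604), np.float64(0.997457744644038))
[-0.36  1.9   0.05 -8.82] [-0.37  1.88  2.99 -8.82]
```

```bash

python3 -m inch '[{"gripper":1,"tx":-0.2,"ty":1.2,"tz":0,"ax":0,"ay":0,"az":-1.7},{"gripper":1,"tx":-0.36,"ty":1.95,"tz":0,"ax":0,"ay":0,"az":-3.4},{"gripper":1,"tx":-0.36,"ty":1.95,"tz":0,"ax":0,"ay":0,"az":-5.1},{"gripper":1,"tx":-0.36,"ty":1.95,"tz":0,"ax":0,"ay":0,"az":-6.8},{"gripper":1,"tx":-0.36,"ty":1.95,"tz":0,"ax":0,"ay":0,"az":-8.4}]'
python3 - <<'E'
from h import *
s=arm.read_state();x=R.from_quat(s['eef_rot']).as_matrix()[:,0];yaw=np.degrees(np.arctan2(x[1],x[0]));print(yaw,s['joint_positions'][6])
print(to(*pol(.095,256.3,-.05),.135,0))
E
```

```text
time: 7.85
tool_pos: [0.6008, -0.05, 0.2235]
eef_rot: [0.8, 0.599, 0.0, 0.0]
ft_force: [0.5, 0.3, 0.6]
finger_gap: 0.0002
finger_force: 0.0
73.64879522250318 -0.5310062426620601
[-0.23  0.21  2.95  0.  ]
```

```bash

python3 -m inch '[{"gripper":1,"tx":-0.23,"ty":0.2,"tz":0.5,"ax":0,"ay":0,"az":0},{"gripper":1,"tx":-0.23,"ty":0.2,"tz":1.9,"ax":0,"ay":0,"az":0},{"gripper":1,"tx":-0.23,"ty":0.2,"tz":2.9,"ax":0,"ay":0,"az":0},{"gripper":1,"tx":-0.23,"ty":0.2,"tz":2.9,"ax":0,"ay":0,"az":0}]'
python3 - <<'E'
from h import *
for p in (256,249,242,235,228): print(p,to(*pol(.09,p,-.026),.135,p-256))
E
```

```text
time: 8.25
tool_pos: [0.6012, -0.0592, 0.1315]
eef_rot: [0.803, 0.595, -0.003, -0.002]
ft_force: [-0.7, -0.2, -0.5]
finger_gap: -0.0001
finger_force: 0.0
256 [ 0.18 -0.71 -0.11  0.  ]
249 [ 0.08 -1.08 -0.11  1.4 ]
242 [ 0.02 -1.45 -0.11  2.8 ]
235 [ 0.01 -1.84 -0.1   4.2 ]
228 [ 0.05 -2.22 -0.1   5.6 ]
```

```bash

python3 -m inch '[{"gripper":1,"tx":0.18,"ty":-0.7,"tz":-0.05,"ax":0,"ay":0,"az":0},{"gripper":1,"tx":0.08,"ty":-1.08,"tz":-0.05,"ax":0,"ay":0,"az":1.4},{"gripper":1,"tx":0.02,"ty":-1.45,"tz":-0.05,"ax":0,"ay":0,"az":2.8},{"gripper":1,"tx":0.01,"ty":-1.84,"tz":-0.05,"ax":0,"ay":0,"az":4.2},{"gripper":1,"tx":0.03,"ty":-1.9,"tz":-0.05,"ax":0,"ay":0,"az":4.4}]'
python3 - <<'E'
from h import *
print(needle())
for p in (234,228,222,216,212,208.4,205): print(p,to(*pol(.09,p,-.026),.135,p-234))
E
```

```text
time: 8.75
tool_pos: [0.5505, -0.0411, 0.1396]
eef_rot: [0.902, 0.431, 0.001, 0.001]
ft_force: [2.9, -3.6, 2.1]
finger_gap: 0.0003
finger_force: 1.9
(np.float64(-0.2450057918206454), np.float64(0.997473913103306))
234 [-0.1  -0.07  0.15  0.  ]
228 [-0.19 -0.38  0.15  1.2 ]
222 [-0.25 -0.71  0.15  2.4 ]
216 [-0.27 -1.03  0.14  3.6 ]
212 [-0.27 -1.25  0.14  4.4 ]
208.4 [-0.25 -1.44  0.14  5.12]
205 [-0.22 -1.63  0.14  5.8 ]
```

```bash

python3 -m inch '[{"gripper":1,"tx":-0.17,"ty":-0.36,"tz":0.1,"ax":0,"ay":0,"az":1.2},{"gripper":1,"tx":-0.22,"ty":-0.69,"tz":0.1,"ax":0,"ay":0,"az":2.4},{"gripper":1,"tx":-0.24,"ty":-1.0,"tz":0.1,"ax":0,"ay":0,"az":3.6},{"gripper":1,"tx":-0.24,"ty":-1.2,"tz":0.1,"ax":0,"ay":0,"az":4.4},{"gripper":1,"tx":-0.23,"ty":-1.36,"tz":0.1,"ax":0,"ay":0,"az":5}]'
python3 - <<'E'
from h import *
print(needle(),arm.read_state()['ft_force'])
for p in (208.4,205): print(p,to(*pol(.09,p,-.026),.135,p-208.4))
E
```

```text
time: 9.3
tool_pos: [0.5148, -0.0213, 0.1358]
eef_rot: [0.974, 0.227, 0.001, 0.001]
ft_force: [1.2, -3.9, 1.5]
finger_gap: 0.0
finger_force: 1.9
(np.float64(-0.234479532465798), np.float64(0.9974815894461507)) [-0.17841878 -2.87543819  2.35852871]
208.4 [-0.05 -0.05  0.03 -0.  ]
205 [-0.1  -0.23  0.02  0.68]
```

Now press on until it is solid.

```bash

python3 -m inch '[{"gripper":1,"tx":-0.03,"ty":-0.1,"tz":0,"ax":0,"ay":0,"az":0},{"gripper":1,"tx":-0.05,"ty":-0.2,"tz":0,"ax":0,"ay":0,"az":0},{"gripper":1,"tx":-0.05,"ty":-0.2,"tz":0,"ax":0,"ay":0,"az":0}]'
python3 -m inch '[{"gripper":1,"tx":-0.02,"ty":-0.1,"tz":0,"ax":0,"ay":0,"az":0},{"gripper":1,"tx":-0.02,"ty":-0.1,"tz":0,"ax":0,"ay":0,"az":0}]'
python3 -m inch '[{"gripper":1,"tx":-0.02,"ty":-0.1,"tz":0,"ax":0,"ay":0,"az":0},{"gripper":1,"tx":-0.02,"ty":-0.1,"tz":0,"ax":0,"ay":0,"az":0}]'
python3 - <<'E'
from h import *
print(needle())
for q in arm.tip_of('side','lever_tip')[:2]:
    p=atz('side',q['xy'],.149);d=p[:2]-C;print(q,np.degrees(np.arctan2(d[1],d[0])),np.hypot(*d))
E
```

```text
time: 9.65
tool_pos: [0.5101, -0.0156, 0.1353]
eef_rot: [0.973, 0.229, 0.0, -0.0]
ft_force: [2.3, -2.1, 2.0]
finger_gap: -0.0001
finger_force: 1.1
time: 9.85
tool_pos: [0.5093, -0.0147, 0.1353]
eef_rot: [0.974, 0.228, 0.001, 0.001]
ft_force: [5.8, -6.8, -0.4]
finger_gap: -0.0001
finger_force: 4.2
time: 10.05
tool_pos: [0.5091, -0.0144, 0.1355]
eef_rot: [0.974, 0.227, 0.002, 0.002]
ft_force: [12.9, -12.6, -5.5]
finger_gap: -0.0001
finger_force: 8.6
(np.float64(-0.2298946012716243), np.float64(0.9975106477799978))
{'xy': [264.4, 181.5], 'conf': 0.73} -156.9648024649981 0.093596416595428
{'xy': [230.2, 213.9], 'conf': 0.71} 117.70721632280905 0.12877179465430688
```

The stop is solid (force up to 18 N with no motion). Back off, retreat, and check.

```bash

python3 -m inch '[{"gripper":1,"tx":0,"ty":0.6,"tz":0,"ax":0,"ay":0,"az":0},{"gripper":1,"tx":-0.4,"ty":1.5,"tz":0,"ax":0,"ay":0,"az":0},{"gripper":1,"tx":-0.4,"ty":1.5,"tz":-1.4,"ax":0,"ay":0,"az":0},{"gripper":1,"tx":-0.6,"ty":2.2,"tz":-2.8,"ax":0,"ay":0,"az":0},{"gripper":1,"tx":-1,"ty":3.5,"tz":-3.3,"ax":0,"ay":0,"az":0}]'
python3 -m inch '[{"gripper":1,"tx":-0.5,"ty":1.5,"tz":0,"ax":0,"ay":0,"az":0},{"gripper":1,"tx":-1,"ty":3,"tz":0,"ax":0,"ay":0,"az":0},{"gripper":1,"tx":-1.5,"ty":4.5,"tz":0,"ax":0,"ay":0,"az":0},{"gripper":1,"tx":-2,"ty":6,"tz":0,"ax":0,"ay":0,"az":0},{"gripper":1,"tx":-2,"ty":6,"tz":0,"ax":0,"ay":0,"az":0}]'
python3 - <<'E'
from h import *
print(needle(),arm.read_state()['ft_force'])
s=arm.grab_frame('side');t=arm.grab_frame('top')
for c in ('side','top'):
    for q in arm.tip_of(c,'lever_tip')[:1]:
        p=atz(c,q['xy'],.149);d=p[:2]-C;print(c,q,np.degrees(np.arctan2(d[1],d[0])),np.hypot(*d))
cv2.imwrite('pics/m5.png',np.hstack([cv2.resize(s[130:280,160:290],(400,460)),cv2.resize(t[110:260,140:270],(400,460))])[:,:,::-1])
E
```

```text
time: 10.65
tool_pos: [0.5271, -0.1153, 0.2378]
eef_rot: [0.973, 0.231, 0.002, -0.0]
ft_force: [1.5, 0.6, 0.2]
finger_gap: -0.0
finger_force: 0.0
time: 11.15
tool_pos: [0.5498, -0.3141, 0.2324]
eef_rot: [0.975, 0.224, -0.002, 0.001]
ft_force: [-0.6, -1.0, 0.3]
finger_gap: -0.0002
finger_force: 0.0
(np.float64(-0.3791933295480021), np.float64(0.9972968853656586)) [ 1.04231445  0.51216696 -0.13960009]
side {'xy': [262.7, 181.6], 'conf': 0.94} -157.3912911656795 0.08884870290692352
top {'xy': [248.8, 201.9], 'conf': 0.8} -152.6210335364999 0.09651968307771601
```

View pics/m5.png

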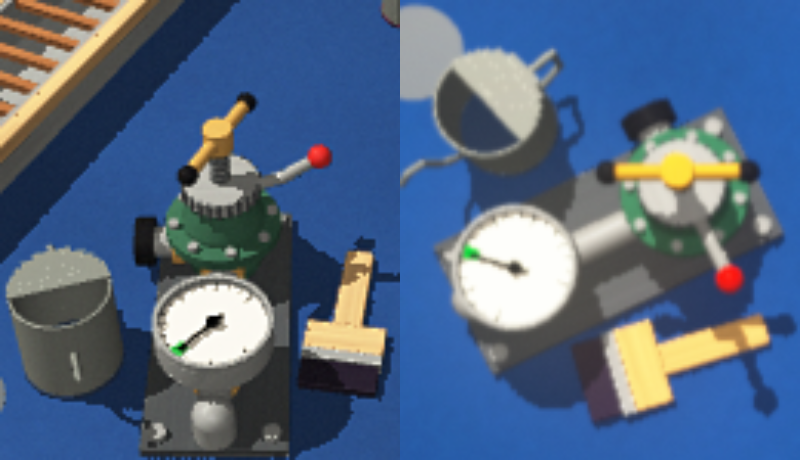

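Needle lies in the middle of the green band in both halves (side (178,348), top (470,253)). The red ball is back at its starting pixel, about (264,181) in the full side frame, so the ring is tight. Can and brush are unmoved.

```bash
python3 -c "
from cell import arm
print(arm.sign_off())"
```

```text
the job is handed in; nothing more can be done
None
```

The job is handed in: the ring was loosened, the tee turned until the needle stood mid-band, and the ring pushed tight against its solid stop with the needle still in the band; the blue can and brush beside it stand where they were, and the robot finished clear of everything at about 11 s.

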